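Aim the laser arm and lock the rotation stage

ROBOT

A 6-joint arm with a two-finger parallel gripper is mounted at the origin on the work surface. World frame = base frame: x ahead of the robot, y to its left, z up, the work surface at z = 0. Lengths are in m, angles in degrees, forces in N, time in s.
With the tool pointing down it reaches from about 0.4 to 0.825 m from the base axis. Payload 7 kg.
Tool frame: the origin (TCP) lies midway between the tips of the shut fingers; the grasp point (between the pads) lies 19 mm behind it; z points along the fingers, y is the line along which they close (so a half turn about z gives the same grasp; the last joint's range is limited). The gripper opens to 88 mm and grips with 3 to 60 N. Pads are 19 mm wide; open, the fingers measure 130 mm over their backs; the gripper's body (78 mm by 193 mm) begins 47 mm behind the grasp point.
Start: joints at [93.398, 20.546, 0.682, 0, -70.136, -16.507], TCP at [0.153, 0.657, 0.227] pointing down, gripper open.
Joint ranges: [-176.03, 176.03], [-82.01, 121.73], [-58.28, 71.71], [-173.87, 95.51], [-174.79, -0.11], [-173.66, 173.66]. Speed limits (degrees/s): [136.94, 136.94, 172.46, 180, 180, 180].

INTERFACE

Orientations are given as a 3x3 rotation matrix whose columns are the frame's x, y, z axes.
In Python, from rig import robot gives the robot as it stands. Calls block until the motion is done:
- robot.goto(position, orientation): joint-space move of the TCP to a pose.
- robot.servo_line(position, ori=None, speed=0.15): straight line of the TCP; ori=None keeps the orientation; speed is the mean speed in m/s.
- robot.movej(angles): joint-space move.
- robot.move_gripper(opening): opening from 0.0 (shut) to 1.0 (fully open); the grip force is fixed at half the most; returns when the fingers have stopped.
- robot.dwell(seconds).
- robot.ik(position, orientation): joint angles nearest the present ones, or None.
- robot.grab_frame(name): name is "side" or "top" or "wrist"; returns (picture, depth): 480x640x3 uint8, red, green, blue; 480x640 float32, m along the optical axis (not along the pixel's ray), 0 where there is no reading.
- robot.camera_info(name): a dict with "vfov" (degrees; the focal length in pixels is half the picture's height over the tangent of half this angle, whatever the lens; pixels are square), "cx", "cy" (the principal point, pixels), "k1" (the pictures are not rectified: a ray, as slopes to the right and down, at radius r is drawn at 1 + k1 r^2 times it, then the intrinsics apply), "view" (4x4, takes a point from world to camera coordinates); the wrist camera has in their place "T_tool_cam" (4x4, takes a point from camera to tool coordinates, whose origin is the TCP and whose axes are the flange's). Camera axes: x right, y down, z forward; pixel columns grow to the right and rows downward; lengths in m; the calibration is good to about 2 mm. A picture is of the moment at which its call begins: read the wrist's pose just before it. camera_info takes no time and is no camera call.
A pose or a line that the arm cannot do raises robot.Unreachable and nothing moves.
- robot.job_done(): hands the job in; it is judged then, once.
Readings, each from a call of its own:
- robot.read_t(): time.
- robot.read_qpos(): joint angles.
- robot.read_qvel(): joint speeds.
- robot.read_effort(): joint torques, N m.
- robot.read_position(): TCP position.
- robot.read_tcp_rot(): TCP orientation.
- robot.read_force(): force on the tool from outside, world axes, zero at the start.
- robot.read_ft_torque(): the same for the moment, N m.
- robot.read_grip_width(): opening from 0.0 (shut) to 1.0 (fully open).
- robot.read_finger_force(): force on a finger pad.
Only numpy, scipy, OpenCV 4.12 (cv2) and the standard library are available. Lean on these libraries where they do the work, as an engineer would, in place of code of your own. Each camera call takes 0.05 s, during which the arm holds its last target. There are 200 camera calls.

TASK

On the optical bench, push the yellow laser arm round on its rotation stage until the laser points straight at the middle of the green ball receiver. Then push the orange lock lever all the way across to its stop. Only push these two; leave the receivers, the lens tube and the hex driver standing or lying where they are.

Things in the scene. Friction and masses are not known exactly. Their poses are not given: they have to be found in the camera images.
- stage: Rotation stage, bolted down: black base plate 130 x 150 mm (x, y), top at 20 mm above the bench, carrying a round silver rotor 100 mm in diameter with its top at 46 mm. Origin at the centre of the plate's underside, on the rotor's vertical axis; its x axis points roughly away from the robot.
- swing_arm (a joint): Angle of the laser arm in rad: 0 when it points along the stage's +x axis, growing counterclockwise seen from above; range -1.9 to 1.9. Stiff bearing (needs about 2 to 3 N at 110 mm from the pivot): it stays where it is left and does not coast.
- swing_pivot (a point): Point on the arm's vertical turning axis, 57 mm above the bench; its x axis points along the arm (the laser's beam direction), y to the arm's left, z up. The yellow arm is a bar 16 mm wide, 22 mm high (46 to 68 mm above the bench), reaching from 20 mm behind the pivot to 145 mm ahead of it.
- swing_tip (a point): Middle of the free end of the yellow arm, 145 mm from the pivot, 57 mm above the bench. A black laser tube 24 mm in diameter lies along it on top, centred 84 mm above the bench (top 96 mm), from 35 mm behind to 65 mm ahead of the pivot, beam end (brass ring) forward; beyond 70 mm the bar is bare and can be pushed from either side.
- lock_lever (a joint): Angle of the lock lever in rad: 0 to 0.12 at the start (unlocked, lever slanting back towards the robot), growing counterclockwise seen from above to the stop at 0.9 (locked, lever square to the stage, along its -y axis). Needs about 1.5 N at 60 mm from its pivot and stays where it is left. It does not really brake the rotor.
- lock_pivot (a point): Point on the lock lever's vertical axis, 36 mm above the bench, at (-20, -62) mm in the stage's frame (its right-hand side seen from the robot). Orange bar 10 mm wide, 14 mm high (29 to 43 mm above the bench).
- lock_tip (a point): Centre of the round knob (16 mm diameter, 28 to 44 mm above the bench) at the free end of the orange lock lever, 75 mm from its pivot. Seen from above, the line from lock_pivot to lock_tip is the lever's direction; push on its robot side, away from the robot.
- green_receiver: Green receiver: loose, stands upright on the bench and can be bumped over; a ball of 40 mm diameter on a 13 mm steel post on a dark steel foot of 50 mm diameter and 14 mm height; 104 mm tall in all, about 0.4 kg; its centre stands 190 to 290 mm from the arm's pivot. Origin at the centre of its underside.
- green_ball (a point): Centre of the green ball, the laser's target, 84 mm above the bench.
- red_receiver: Red receiver: loose, stands upright on the bench and can be bumped over; a ball of 40 mm diameter on a 13 mm steel post on a dark steel foot of 50 mm diameter and 14 mm height; 104 mm tall in all, about 0.4 kg; its centre stands 190 to 290 mm from the arm's pivot. Origin at the centre of its underside. Not the target; which side it stands on varies.
- red_ball (a point): Centre of the red ball, 84 mm above the bench.
- lens_tube: Black lens tube, loose, standing on end to the right of the stage, past the lock lever: 34 mm in diameter, 45 mm tall. Origin at the centre of its underside.
- hex_driver: Hex driver, loose, lying on the bench to the left of the stage: blue handle 85 x 22 x 22 mm and a steel blade 6 mm thick, 160 mm long in all, along its x axis from -72 mm (handle end) to +88 mm (blade end). Origin under it on the bench.
There are look-alikes about, which are no part of the job. Leave any purple or turquoise look-alike of the green_receiver alone.

How it is judged (in metres and radians):
On the way, in this order (a step that is already met when the one before it is completed fails the run):
1. the laser arm points at the green ball, with the lock lever not yet across (y of green_ball in the frame of swing_pivot between -0.012 and 0.012 m and x of green_ball in the frame of swing_pivot above 0.05 m and value of joint lock_lever below 0.4 rad), for 0.2 s.
2. the lock lever is pushed across to its stop (value of joint lock_lever above 0.82 rad), for 0.2 s.
At the end, for the whole second after the job is handed in: The laser's line passes within 12 mm (sideways) of the centre of the green ball, the arm at rest; the lock lever is at its stop (beyond 0.82 of 0.9 rad); both receivers, the lens tube and the hex driver are within 15 mm of where they stood (y of green_ball in the frame of swing_pivot between -0.012 and 0.012 m and x of green_ball in the frame of swing_pivot above 0.05 m and value of joint lock_lever above 0.82 rad and velocity of joint swing_arm between -0.05 and 0.05 rad/s and distance of each of green_ball, red_ball, lens_tube, hex_driver from where it was at the start of the episode below 0.015 m); the robot touches nothing.
It fails at once if the green receiver is lifted, knocked or moved more than 15 mm (distance of green_ball from where it was at the start of the episode above 0.015 m).
It fails at once if the red receiver is lifted, knocked or moved more than 15 mm (distance of red_ball from where it was at the start of the episode above 0.015 m).
It fails at once if the lens tube is lifted, knocked or moved more than 15 mm (distance of lens_tube from where it was at the start of the episode above 0.015 m).
It fails at once if the hex driver is lifted, knocked or moved more than 15 mm (distance of hex_driver from where it was at the start of the episode above 0.015 m).
It also fails if it takes over 58 s, if anything falls off the work surface, if the arm or the gripper's body presses on something with over 40 N, if the wrist force passes 120 N, or if a joint passes its speed limit or range.

## Working session

There is one attempt and no reset: what is moved stays moved. The work goes in short steps, each a Python script; the robot and the scene stay as the last script left them, time stands still between calls to the robot, and variables do not carry over. Pictures are saved under pics/ and viewed, at most 10 in all, crops included, and the job is handed in when it is done.

```bash
ls; mkdir -p pics; python3 - <<'E'
from rig import robot
import cv2,numpy as np
for n in("top","side"):
    p,d=robot.grab_frame(n); cv2.imwrite(f"pics/{n}0.png",p[:,:,::-1]); np.save(f"pics/{n}0.npy",d)
    print(n,robot.camera_info(n))
print(robot.camera_info("wrist"),robot.read_t(),robot.read_tcp_rot())
E
```

```text
pics
top {'vfov': 57.42234546096642, 'cx': 314.6819103849589, 'cy': 238.9586464354239, 'k1': -0.04907451929128822, 'view': array([[-0.01165743, -0.99988815,  0.00936933, -0.00359501],
       [-0.9807365 ,  0.00960599, -0.19509906,  0.58739998],
       [ 0.19498724, -0.0114632 , -0.98073879,  0.80857138],
       [ 0.        ,  0.        ,  0.        ,  1.        ]])}
side {'vfov': 46.94479424487038, 'cx': 319.1598508517735, 'cy': 241.47996836843848, 'k1': -0.1210432821802031, 'view': array([[ 0.95769595, -0.28773689, -0.00509306, -0.56284254],
       [-0.15855486, -0.51279525, -0.84374249,  0.1782813 ],
       [ 0.24016415,  0.8088563 , -0.53672402,  0.80159136],
       [ 0.        ,  0.        ,  0.        ,  1.        ]])}
{'vfov': 63.34767986164489, 'cx': 317.3698074617928, 'cy': 243.80564880276177, 'k1': -0.07101799597138352, 'T_tool_cam': array([[ 3.95315735e-04, -9.60646023e-01, -2.77775203e-01,
         7.58088667e-02],
       [ 9.99998939e-01,  7.69118710e-04, -1.23673931e-03,
         9.02839667e-04],
       [ 1.40171081e-03, -2.77774419e-01,  9.60645308e-01,
        -1.57773891e-01],
       [ 0.00000000e+00,  0.00000000e+00,  0.00000000e+00,
         1.00000000e+00]])} 0.1 [[ 9.73919895e-01 -2.26892066e-01 -1.66613223e-04]
 [-2.26892062e-01 -9.73918795e-01 -1.47375893e-03]
 [ 1.72116459e-04  1.47312636e-03 -9.99998900e-01]]
```

View pics/top0.png

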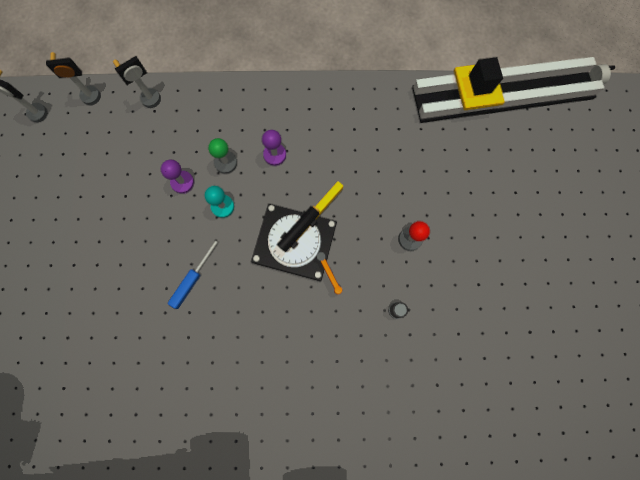

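View pics/side0.png

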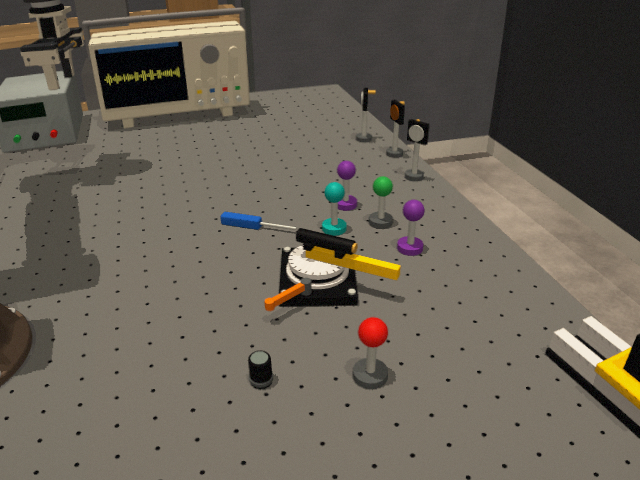

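The top view shows the yellow tip at (340,186), the plate centre at (294,241) and the green ball at (218,148). The red ball is at (419,231), the lever knob at (338,291) and the lens tube at (399,310). The driver spans (172,305) to (216,242), and the look-alikes are purple and turquoise. Next I'll measure these points.

```bash
cat > h.py <<'E'
from rig import robot
import cv2,numpy as np
def ray(n,uv,pose=None):
    c=robot.camera_info(n); f=240/np.tan(np.radians(c['vfov']/2))
    K=np.array([[f,0,c['cx']],[0,f,c['cy']],[0,0,1]])
    p=cv2.undistortPoints(np.array(uv,float).reshape(-1,1,2),K,np.array([c['k1'],0,0,0,0.]))[:,0]
    if n=='wrist': T=pose@c['T_tool_cam']
    else: T=np.linalg.inv(c['view'])
    d=np.c_[p,np.ones(len(p))]@T[:3,:3].T
    return T[:3,3],d
def onz(n,uv,z,pose=None):
    o,d=ray(n,uv,pose); return o+d*((z-o[2])/d[:,2])[:,None]
def tri(a,b):
    (o1,d1),(o2,d2)=ray('top',a),ray('side',b); d1,d2=d1[0],d2[0]
    s=np.linalg.lstsq(np.c_[d1,-d2],o2-o1,rcond=None)[0]
    p,q=o1+s[0]*d1,o2+s[1]*d2; return (p+q)/2,np.linalg.norm(p-q)
R={'green':((50,130,40),(72,255,255)),'red':((0,180,90),(5,255,255)),'yellow':((22,170,70),(32,255,255)),
   'orange':((8,180,70),(19,255,255)),'blue':((100,130,50),(118,255,255)),'purple':((132,90,40),(155,255,255)),'teal':((84,130,40),(96,255,255))}
def blobs(img,c,amin=30,roi=(110,330,140,460)):
    m=cv2.inRange(cv2.cvtColor(img,cv2.COLOR_RGB2HSV),*map(np.array,R[c])); k=np.zeros_like(m)
    k[roi[0]:roi[1],roi[2]:roi[3]]=m[roi[0]:roi[1],roi[2]:roi[3]]
    cs=cv2.findContours(k,cv2.RETR_EXTERNAL,cv2.CHAIN_APPROX_NONE)[0]
    return sorted([x for x in cs if cv2.contourArea(x)>amin],key=cv2.contourArea)[::-1]
E
python3 - <<'E'
from h import *
np.set_printoptions(precision=4,suppress=True)
t=cv2.imread('pics/top0.png')[:,:,::-1].copy(); s=cv2.imread('pics/side0.png')[:,:,::-1].copy()
S=(150,400,200,450)
for c in R:
    for n,im,roi in(('top',t,(110,330,140,460)),('side',s,S)):
        for b in blobs(im,c,roi=roi):
            (u,v),r=cv2.minEnclosingCircle(b); print(n,c,np.round((u,v,r),1),cv2.contourArea(b),np.round(cv2.minAreaRect(b)[0],1),onz(n,(u,v),.084)[0])
for c in('green','red'):
    a,_=cv2.minEnclosingCircle(blobs(t,c)[0]); b,_=cv2.minEnclosingCircle(blobs(s,c,roi=S)[0]); print(c,tri(a,b))
# screws: bright centroids near guesses
g=cv2.cvtColor(t,cv2.COLOR_RGB2GRAY).astype(float); P=[]
for u,v in((271,208),(331,224),(319,275),(256,258)):
    w=g[v-5:v+6,u-5:u+6]; w=np.clip(w-100,0,None); yy,xx=np.mgrid[v-5:v+6,u-5:u+6]; P.append(((w*xx).sum()/w.sum(),(w*yy).sum()/w.sum()))
W=onz('top',P,.021); print(P,W,W.mean(0))
E=W-W.mean(0);print(np.linalg.norm(np.roll(W,-1,0)-W,axis=1))
# plate outline (dark)
crop=cv2.resize(t[110:340,150:450],None,fx=2.6,fy=2.6,interpolation=cv2.INTER_CUBIC);cv2.imwrite('pics/crop.png',crop[:,:,::-1])
E
```

```text
top green [218.  147.5   9.7] 265.5 [218.  147.5] [0.771  0.1821 0.084 ]
side green [382.3 185.9   9.7] 262.5 [382. 186.] [0.7742 0.1847 0.084 ]
top red [419.  230.8  10.1] 280.5 [419. 231.] [ 0.5963 -0.2116  0.084 ]
side red [372.6 331.7  14.8] 631.5 [373.  331.5] [ 0.5993 -0.2095  0.084 ]
top yellow [329.  197.5  18.4] 272.5 [328.5 197.1] [ 0.6645 -0.0386  0.084 ]
side yellow [375.8 262.3  23.5] 214.0 [375.7 262.6] [ 0.6633 -0.0596  0.084 ]
top orange [331.2 276.3  18.4] 161.5 [331.2 276.4] [ 0.5099 -0.0399  0.084 ]
side orange [285.  297.   22.5] 392.0 [284.6 296.2] [ 0.5059 -0.1029  0.084 ]
top blue [183.  288.5  21.6] 450.0 [183.3 288.8] [0.4897 0.2389 0.084 ]
side blue [241.  220.   20.6] 466.5 [241.  220.1] [0.4833 0.1346 0.084 ]
top purple [176.5 175.5  19.1] 638.0 [176. 176.] [0.7128 0.2624 0.084 ]
top purple [272.7 147.3  17.9] 596.5 [272.2 147.5] [0.7703 0.0723 0.084 ]
side purple [413.2 209.8  10.6] 323.5 [413. 210.] [0.7916 0.0778 0.084 ]
side purple [409.9 245.3  13. ] 312.0 [409.5 246. ] [ 0.7354 -0.0301  0.084 ]
side purple [345.7 169.6   9.4] 239.0 [346.  169.5] [0.7
[... 182 characters left out ...]
91.9  10.1] 280.0 [334.  191.5] [0.6748 0.1884 0.084 ]
side teal [333.7 226.   12. ] 267.0 [333.5 226.5] [0.6343 0.0659 0.084 ]
green (array([0.7716, 0.1816, 0.0854]), np.float64(0.0024153920337902993))
red (array([ 0.5972, -0.2114,  0.0858]), np.float64(0.00244840811570619))
[(np.float64(270.90501043841334), np.float64(207.49008350730688)), (np.float64(331.17463512833416), np.float64(223.39204831404126)), (np.float64(317.4265873015873), np.float64(274.4047619047619)), (np.float64(255.79853951890036), np.float64(257.7951030927835))] [[ 0.6627  0.0805  0.021 ]
 [ 0.6273 -0.045   0.021 ]
 [ 0.5212 -0.0151  0.021 ]
 [ 0.5566  0.1106  0.021 ]] [0.5919 0.0327 0.021 ]
[0.1304 0.1103 0.1305 0.1103]
```

View pics/crop.png

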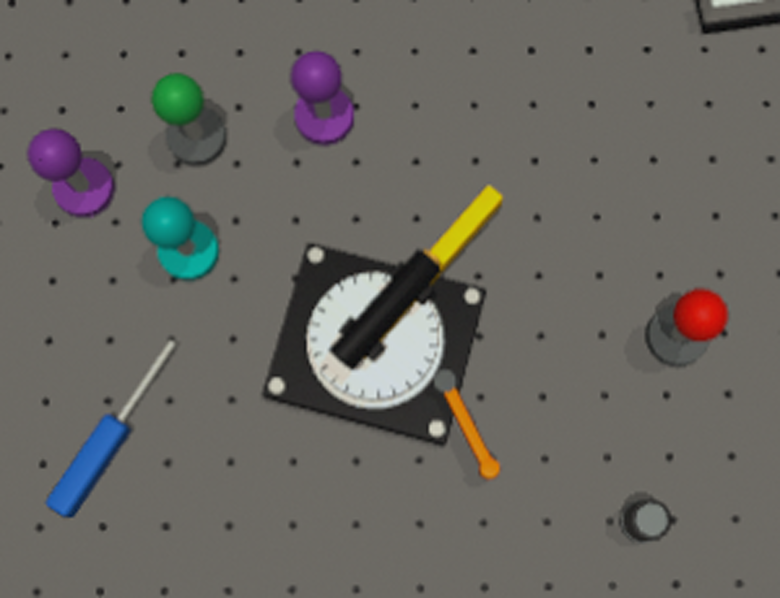

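The screw spacing of 110 x 130 mm fits the plate, so the pivot is at (0.592, 0.033). The ball heights triangulate to about 85 mm, against 84 mm given. Next come the arm, lever and foot positions, plus a reachability check.

```bash
cat >> h.py <<'E'
PIV=np.array([.5919,.0327]); YAW=np.arctan2(-.0301,.1061)
u=lambda a:np.array([np.cos(a),np.sin(a)])
LP=PIV+np.array([[np.cos(YAW),-np.sin(YAW)],[np.sin(YAW),np.cos(YAW)]])@[-.02,-.062]
def ori(phi):
    y=np.r_[u(phi),0]; z=np.array([0,0,-1.]); return np.c_[np.cross(y,z),y,z]
def arm_angle(img):
    b=blobs(img,'yellow')[0][:,0]; W=onz('top',b,.068)[:,:2]; d=W-PIV
    far=W[np.linalg.norm(d,axis=1)>.075]; m=cv2.minAreaRect((far*1000).astype(np.float32))
    c=np.array(m[0])/1000-PIV; return np.arctan2(c[1],c[0]),np.linalg.norm(d,axis=1).max(),m[1]
def lever_angle(img):
    W=onz('top',blobs(img,'orange',20)[0][:,0],.043)[:,:2]-LP; r=np.linalg.norm(W,axis=1)
    k=W[r>.3*r.max()].mean(0); a=np.arctan2(k[1],k[0]); return a,r.max(),0.9-((YAW-np.pi/2)-a)
def pt(c,r,a,off): # off: to the left of direction a
    return c+r*u(a)+off*u(a+np.pi/2)
E
python3 - <<'E'
from h import *
np.set_printoptions(precision=4,suppress=True)
t=cv2.imread('pics/top0.png')[:,:,::-1].copy()
a,r,m=arm_angle(t); print('arm',np.degrees(a),r,m)
l=lever_angle(t); print('lever',np.degrees(l[0]),l[1:],LP)
G=onz('top',(218,147.5),.084)[0,:2]; g=np.arctan2(*(G-PIV)[::-1]); print('target',np.degrees(g),np.linalg.norm(G-PIV))
for n,p in dict(teal=(222,206),purple=(274,155),green=(226,161)).items():
    w=onz('top',p,.01)[0,:2]; print(n,w,np.linalg.norm(w-PIV),np.degrees(np.arctan2(*(w-PIV)[::-1])))
for f in(0,np.pi):
  for b in np.linspace(a,g,4): print(f,robot.ik([*pt(PIV,.115,b,-.0175),.052],ori(b+f)))
  for b in(l[0],l[0]+.45,YAW-np.pi/2): print('L',f,robot.ik([*pt(LP,.062,b,-.026),.034],ori(b+np.pi/2+f)))
E
```

```text
arm -42.20089336256043 0.14353612965706133 (17.8349666595459, 66.67974853515625)
lever -154.4279326435401 (np.float64(0.08217138298780134), np.float64(0.05195187862106165)) [ 0.5557 -0.0215]
target 39.83002999147368 0.23318047107445158
teal [0.6701 0.1853] 0.17148823362005197 62.88467191794442
purple [0.7839 0.0758] 0.1967473742199397 12.665659166144295
green [0.7711 0.1799] 0.23193743223559304 39.39411010209047
0 [ 11.7502  28.2789 -11.812    0.     -49.9091 126.0489]
0 [ 14.809   30.6914  -7.4139   0.     -51.8946 150.3337]
0 [ 18.9649  31.5122  -5.8973   0.     -52.5905 173.5215]
0 [  23.6118   30.6079   -7.5678    0.      -51.8243 -163.7817]
L 0 [ 20.1771  15.8887 -36.1221   0.     -37.9893  95.395 ]
L 0 [ 16.4082  16.7042 -34.8266   0.     -38.4692 124.9469]
L 0 [ 13.4837  18.2175 -32.3758   0.     -39.4067 150.678 ]
3.141592653589793 [ 11.7502  28.2789 -11.812    0.     -49.9091 -53.9511]
3.141592653589793 [ 14.809   30.6914  -7.4139   0.     -51.8946 -29.6663]
3.141592653589793 [ 18.9649  31.5122  -5.8973   0.     -52.5905  -6.4785]
3.141592653589793 [ 23.6118  30.6079  -7.5678   0.     -51.8243  16.2183]
L 3.141592653589793 [ 20.1771  15.8887 -36.1221   0.     -37.9893 -84.605 ]
L 3.141592653589793 [ 16.4082  16.7042 -34.8266   0.     -38.4692 -55.0531]
L 3.141592653589793 [ 13.4837  18.2175 -32.3758   0.     -39.4067 -29.322 ]
```

```bash
python3 - <<'E'
from h import *
np.set_printoptions(precision=4,suppress=True)
a,g=np.radians([-42.2,39.83]); Z=.052; r=.115
robot.move_gripper(0.0)
p=pt(PIV,r,a,-.042)
robot.goto([*p,.2],ori(a+np.pi)); robot.servo_line([*p,Z],speed=.15)
robot.servo_line([*pt(PIV,r,a,-.019),Z],speed=.08); print(robot.read_t(),robot.read_force(),robot.read_position())
end=g-np.radians(1)
for b in np.linspace(a,end,10)[1:]:
    robot.servo_line([*pt(PIV,r,b,-.0175),Z],ori(b+np.pi),speed=.06)
    f=robot.read_force()
    if np.linalg.norm(f)>25: print('force',f,np.degrees(b));break
print(robot.read_t(),f,robot.read_position())
p=pt(PIV,r,b,-.05); robot.servo_line([*p,Z],speed=.1); robot.servo_line([*p,.2],speed=.25)
robot.goto([.45,-.35,.25],ori(np.pi)); 
t,_=robot.grab_frame('top'); cv2.imwrite('pics/top1.png',t[:,:,::-1])
x=arm_angle(t); print('arm',np.degrees(x[0]),x[1:],'t',robot.read_t())
G=cv2.minEnclosingCircle(blobs(t,'green')[0]); print(G)
print(lever_angle(t))
E
```

```text
6.2 [-0.2648  0.3822 -0.3235] [ 0.6647 -0.058   0.052 ]
10.35 [ 0.0296 -0.6743  0.0172] [0.6925 0.0911 0.052 ]
arm 40.144330682583465 (np.float64(0.14350325223156804), (67.43932342529297, 17.036598205566406)) t 13.4167
((218.0, 147.5), 9.708344459533691)
(np.float64(-2.6958532441704417), np.float64(0.08217138298780134), np.float64(0.05137451612842503))
```

View pics/top1.png

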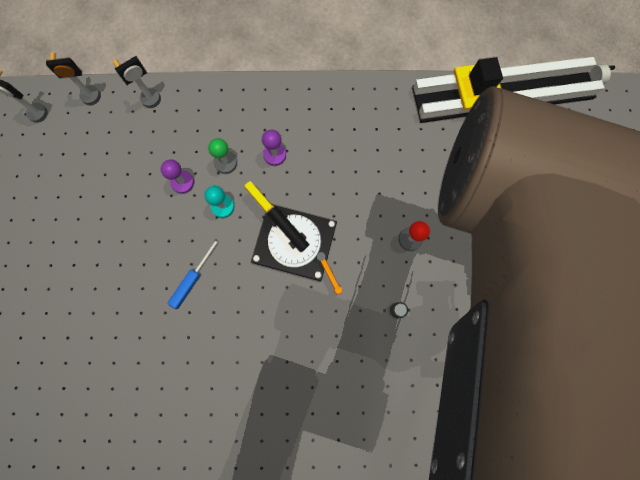

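The laser arm now measures 40.1° (39° from the fingertip position) against a target of 39.8°, inside the ±2.9° tolerance. Nothing else has moved. In the picture the arm runs from (305,245) to (250,185), towards the green ball at (218,148). Next is the lever, with the push guarded by force.

```bash
python3 - <<'E'
from h import *
np.set_printoptions(precision=4,suppress=True)
a=np.radians(-154.4); e=YAW-np.pi/2; Z=.035; r=.062; f=3*np.pi/2
p=pt(LP,r,a,-.042)
robot.goto([*p,.2],ori(a+f)); robot.servo_line([*p,Z],speed=.12); print(robot.read_t(),robot.read_force())
robot.servo_line([*pt(LP,r,a,-.028),Z],speed=.06)
b0=robot.read_force()
for b in np.linspace(a,e+np.radians(3),12)[1:]:
    robot.servo_line([*pt(LP,r,b,-.026),Z],ori(b+f),speed=.05)
    F=robot.read_force()-b0; print(round(np.degrees(b),1),F)
    if np.linalg.norm(F)>12: break
off=-.026
while np.linalg.norm(F)<12 and off<-.010:
    off+=.0015; robot.servo_line([*pt(LP,r,b,off),Z],speed=.03); F=robot.read_force()-b0
print(off,F,robot.read_t())
p=pt(LP,r,b,-.06); robot.servo_line([*p,Z],speed=.1); robot.servo_line([*p,.2],speed=.2)
robot.goto([.45,-.35,.25],ori(np.pi))
t,_=robot.grab_frame('top'); s,_=robot.grab_frame('side')
cv2.imwrite('pics/top2.png',t[:,:,::-1]);cv2.imwrite('pics/side2.png',s[:,:,::-1])
x=arm_angle(t); print('arm',np.degrees(x[0]),'lever',lever_angle(t),robot.read_t())
for c in('green','red'): print(c,cv2.minEnclosingCircle(blobs(t,c)[0]))
E
```

```text
16.55 [ 0.2514 -0.2944 -0.6019]
-149.7 [ 0.1901  0.282  -0.2417]
-145.0 [ 0.0162  0.538  -0.0284]
-140.3 [ 1.4812  0.5043 -0.6248]
-135.7 [1.1889 0.3663 0.4229]
-131.0 [0.2066 0.6189 1.873 ]
-126.3 [ 0.8245 -0.0772 -0.4952]
-121.6 [0.1054 0.8129 1.0179]
-116.9 [0.6302 0.0549 0.1882]
-112.2 [0.7893 0.6282 0.231 ]
-107.5 [ 0.7267 -0.504  -0.2661]
-102.8 [-0.7619  1.5901  0.5583]
-0.021499999999999995 [-11.1487   8.1806   7.4962] 20.5667
arm 40.14434766044267 lever (np.float64(-1.8551469068276623), np.float64(0.08149367810487673), np.float64(0.8920808534712045)) 23.2833
green ((218.0, 147.5), 9.708344459533691)
red ((419.0389709472656, 230.75973510742188), 10.115373611450195)
```

View pics/top2.png

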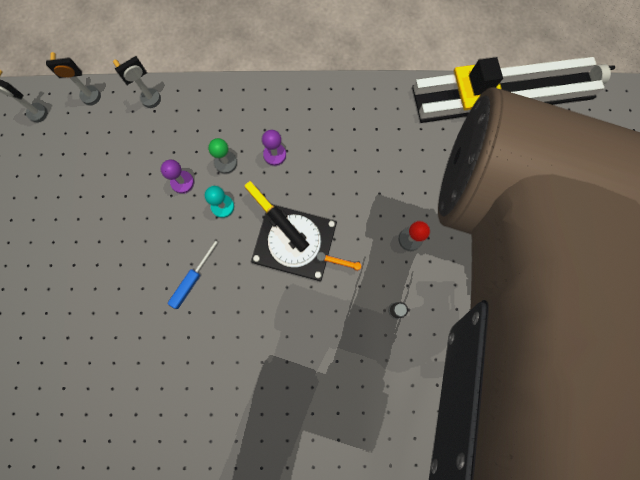

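View pics/side2.png

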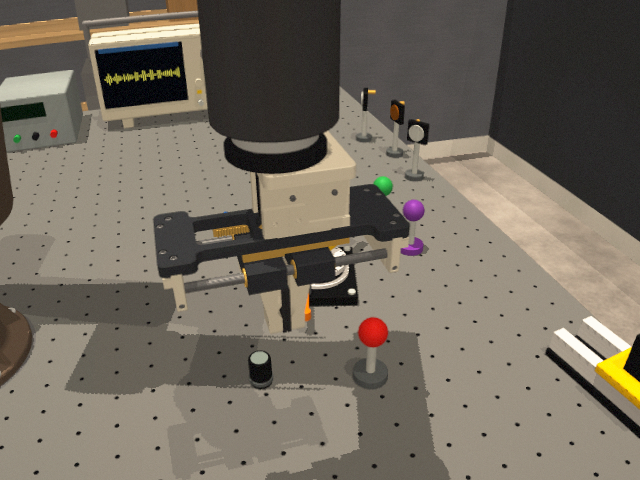

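The lever is at its stop at 0.89 rad. The arm is unchanged at 40.1°, aimed at the ball, and the receivers, lens tube and driver haven't moved. The gripper is clear of everything, so I'm handing in.

```bash
python3 -c "
from rig import robot
print(robot.job_done())"
```

```text
the job is handed in; nothing more can be done
None
```

I handed the job in at about 23 s of the 58 s allowed, with no verdict returned: the laser arm measured 40.1° against 39.8° for the green ball, the lock lever was at its stop (0.89 rad), and nothing else had visibly moved in the last pictures.

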